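# Show a boxcar's wheels to the inspection camera

### The arm

A 6-joint arm with a two-finger parallel gripper is mounted at the origin on the work surface. World frame = base frame: x ahead of the robot, y to its left, z up, the work surface at z = 0. Lengths are in m, angles in rad, forces in N, time in s.
With the tool pointing down it reaches from about 0.35 to 0.975 m from the base axis. Payload 17.4 kg.
Tool frame: the origin (TCP) lies on the centre line of the jaws, within the pads' length; the fingertips stand 25 mm ahead of it and the grasp point (between the pads) lies 6 mm ahead of it; z points along the fingers, y is the line along which they close (so a half turn about z gives the same grasp; the last joint's range is limited). The gripper opens to 85 mm and grips with 20 to 120 N. Pads are 22 mm wide; open, the fingers measure 114 mm over their backs; the gripper's body (76 mm by 85 mm) begins 54 mm behind the grasp point. The pads swing forward as they close: fully open they stand 13 mm farther back than shut.
Start: joints at [-1.342, 0.116, 1.442, -0, 1.584, -0.038], TCP at [0.178, -0.651, 0.256] pointing down, gripper open.
Joint ranges: [-2.83, 2.83], [-0.83, 2.19], [0.07, 2.5], [-1.14, 4.28], [0.01, 3], [-2.97, 2.97]. Speed limits (rad/s): [1.89, 1.89, 2.22, 3.14, 3.14, 3.14].

### API

Orientations are given as a unit quaternion [w, x, y, z].
In Python, from cell import read_state, camera, hand_in, masks_of gives the robot as it stands. The module is installed in compiled form; this text tells all that it offers.
- The arm moves only by the shell command python3 -m inch 'ROWS' [FORCE]. ROWS is a JSON object of lists of equal length, an entry for each row: "translation": the shift along the tool's x, y, z in mm, a list of three; "twist": the turn, a rotation vector about the tool's x, y, z in degrees, a list of three; "claw": the opening, from 0 (shut) to 1 (fully open). In form: {"translation": [[tx, ty, tz], ...], "twist": [[ax, ay, az], ...], "claw": [claw, ...]}. A call has 1 to 12 rows; each row is the pose to reach, as a shift and turn from the pose commanded when the call began, along the tool's axes at that moment; what a row does not reach only later rows make up. A row lasts 1/8 s, in which the tool goes at most 62.5 mm and 10.7 degrees, less where a joint would pass 70% of its speed; a pose out of reach is approached as far as the arm can. A call with a gripper value outside its range is refused whole. The fingers move at their own pace and stop on an object; FORCE is the grip in N (left out, the last holds). Time passes only in rows, so rows that repeat a pose let the fingers close. It gives the time, the measured TCP pose, the force, the opening and the grip force at its end, in the units of the state.
- read_state(): the state, without advancing time (a new reading comes with each control period).
- camera(name): name is "scene" or "top" or "wrist"; returns a dict with "pixels" (384x512x3 uint8, red, green, blue), "fx", "fy", "cx", "cy" (pixels), "extrinsics" (4x4, takes a point from camera to world coordinates). Camera axes: x right, y up, looking along -z (the intrinsics and any distortion apply to the point x, -y, -z); pixel columns grow to the right and rows downward; lengths in m; the calibration is good to about 2 mm. The wrist camera is an equidistant fisheye: a pixel r from the principal point sees the ray r / f radians off the axis. A picture is of the moment at which its call begins. There is no depth.
- hand_in(): hands the job in; it is judged then, once.
Trained networks look in the newest picture that a camera, given by its name, has taken for a name from the list of things; names that differ only in an ending like _2 or _b are one class to them, and where a whole thing is asked for, a point or a joint stands for the part that bears it (a point fixed in the world has none). Each returns a list of dicts, best first, with "confidence" (0 to 1); they miss things now and then, are a little off and sometimes report something else, mostly with a low value. They report only what shows in the picture. A call takes as long as a camera call. They do not tell look-alikes from the thing itself.
- masks_of(camera, target): "mask" (384x512 bool, what is visible of it) and "centre" ([column, row] in pixels, amid what is visible of it).
The state is a dict: "t": time; "joint_pos": joint angles; "qvel": joint speeds; "effort": joint torques, N m; "eef_pos": TCP position; "orientation": TCP orientation; "wrist_force": force on the tool from outside, world axes, zero at the start; "moment": the same for the moment, N m; "finger_gap": opening from 0.0 (shut) to 1.0 (fully open); "gripper_force": force on a finger pad.
Only numpy, scipy, OpenCV 4.12 (cv2) and the standard library are available. Lean on these libraries where they do the work, as an engineer would, in place of code of your own. Each camera call takes 0.05 s, during which the arm holds its last target. There are 200 camera calls.

### The job

Take the red boxcar out of the row of cars on the test track and hold it up to the inspection camera for a picture of its wheels: underside squarely facing the lens, the car's length running level across the picture, and the middle of its underside on the lens axis at the camera's focus distance of 12 cm. Finish while holding it still there, carried by the gripper alone. Do not touch the camera, and leave the other cars and everything else on the layout where they stand.

Things in the scene. Friction and masses are not known exactly. Their poses are not given: they have to be found in the camera images.
- boxcar: Red model boxcar to show, loose, 0.09-0.18 kg, on its wheels on the track. Body 140 x 32 mm wide, flat sides from 11 to 45 mm above the wheel treads, roof to 48. Trucks 28 wide, centred 47 either side of the middle; couplers stick out 9 at the ends and part when it is lifted straight up. Origin: middle of the underside at wheel-tread (rail top) level. x along its length, y across, z up.
- green_boxcar: A car of the same shape and size in dark green, loose, on the same track; to be left alone. Same frame as the red one.
- tankcar: Black tank car, 140 long x 33 wide x 54 high, loose, on the same track; to be left alone. Origin and axes as for the red boxcar.
- track: Fixed test track: grey ballast strip 580 x 46 mm, brown ties, two rails whose tops are 10 above the table, red bumper stops (23 high) 268 either side of the middle. The three cars stand on it in a row in any order, 155 from middle to middle, bodies 15 apart. Origin: centre of its underside, on the table; x along the track, z up.
- camera_head: Inspection camera: white barrel 33 mm in diameter, 80 long, black front ring 38 wide with small lights round the lens, clamped on a fixed low stand. It looks up and towards the robot, its axis leaning 35 degrees from vertical. Origin: centre of the lens front, 108 above the table; z out along the lens axis, y level (the picture's width).
- focus (a point): The camera's focus point in the air: on the lens axis, 120 mm out from the lens front, 206 mm above the table. The middle of the boxcar's underside (its origin) belongs here.
- camera_stand: Fixed stand of the camera: dark round foot 110 in diameter, post 30 mm behind its centre up to 105 mm. Origin: centre of the foot's underside; the camera looks towards its -x, so its bearing on the table is the stand's yaw; z up.
- oiler: Small clear oil bottle with red cap, 28 in diameter, 85 high, loose bystander. Origin: centre of its underside.
- paint_jar: Small jar of yellow model paint with a white cap, 34 in diameter, 48 high, loose bystander. Origin: centre of its underside.
- mug: Blue mug, 80 in diameter, 92 high, handle to its +y, loose bystander. Origin: centre of its underside.
- tree: Orange model tree on a 40 mm round foot, 110 high, loose bystander. Origin: centre of its underside.
Things that resemble listed ones, but are neither listed nor needed, are in the scene too. Of the things like the boxcar, leave any that is blue; of the rest the smaller one is meant.

How it is judged:
By the outcome, as a careful person would: the job done as asked, in the order asked, and still so for the second after the job is handed in, while the arm keeps its last pose, push and grip.
It also fails if it takes over 35 s, if anything falls off the work surface, if the arm or the gripper's body presses on something with over 40 N, if the wrist force passes 120 N, or if a joint passes its speed limit or range.

## Working session

There is one attempt and no reset: what is moved stays moved. The work goes in short steps, Python scripts to look and compute and a shell command to move; the robot and the scene stay as the last step left them, time stands still between calls to the robot, and variables do not carry over. Pictures are saved under pics/ and viewed, at most 12 in all, crops included, and the job is handed in when it is done.

```bash
mkdir -p pics
cat > h.py <<'E'
import numpy as np, cv2, pickle
from cell import read_state, camera, masks_of
def snap(n,f=None):
    c=camera(n)
    if f: cv2.imwrite('pics/'+f,c['pixels'][:,:,::-1])
    return c
def ray(c,px):
    E=np.array(c['extrinsics']);u=(px[0]-c['cx'])/c['fx'];v=(px[1]-c['cy'])/c['fy']
    d=E[:3,:3]@np.array([u,-v,-1]);return E[:3,3],d
def atz(c,px,z):
    o,d=ray(c,px);return o+d*(z-o[2])/d[2]
def proj(c,P):
    E=np.array(c['extrinsics']);p=(np.atleast_2d(P)-E[:3,3])@E[:3,:3]
    return np.c_[c['cx']+c['fx']*p[:,0]/-p[:,2],c['cy']-c['fy']*p[:,1]/-p[:,2]]
E
cat > a.py <<'E'
from h import *
ims=[]
for n in ['top','scene']:
    c=snap(n,n+'0.png');print(n,c['fx'],c['cx'],c['cy'],np.round(c['extrinsics'],3).tolist())
    for t in ['boxcar','green_boxcar','tankcar','track','camera_head','camera_stand','oiler','paint_jar','mug','tree']:
        for m in masks_of(n,t):
            if m['confidence']>.3:
                ys,xs=np.nonzero(m['mask']);r=cv2.minAreaRect(np.c_[xs,ys].astype(np.float32))
                print(n,t,round(m['confidence'],2),np.round(m['centre']),len(xs),np.round(r[0]),np.round(r[1]),round(r[2]), np.round(atz(c,m['centre'],.03),3))
    ims.append(c['pixels'])
s=read_state();print(s)
E
python3 a.py
```

```text
top 466.76118362731717 259.39107802285156 190.72641483203446 [[-0.058, 0.977, -0.206, 0.196], [-0.998, -0.057, 0.008, -0.01], [-0.004, 0.206, 0.979, 1.536], [0.0, 0.0, 0.0, 1.0]]
top boxcar 0.97 [242. 202.] 519 [243. 201.] [45. 12.] 14 [0.477 0.036 0.03 ]
top boxcar 0.65 [354. 279.] 1001 [355. 276.] [16. 66.] 69 [ 0.209 -0.306  0.03 ]
top boxcar 0.59 [175. 277.] 1034 [178. 277.] [17. 64.] 24 [0.249 0.261 0.03 ]
top green_boxcar 0.58 [196. 188.] 513 [197. 189.] [45. 13.] 11 [0.534 0.185 0.03 ]
top tankcar 0.83 [288. 214.] 466 [290. 212.] [44. 11.] 14 [ 0.429 -0.112  0.03 ]
top track 0.56 [269. 215.] 817 [245. 203.] [174.  14.] 14 [ 0.429 -0.048  0.03 ]
top camera_head 0.5 [309. 121.] 141 [308. 121.] [14. 11.] 90 [ 0.746 -0.206  0.03 ]
top camera_stand 0.77 [306. 122.] 790 [307. 122.] [30. 32.] 45 [ 0.744 -0.194  0.03 ]
top camera_stand 0.66 [265. 212.] 1010 [244. 203.] [174.  14.] 14 [ 0.44  -0.037  0.03 ]
top oiler 0.61 [119. 185.] 97 [121. 184.] [13.  8.] 45 [0.558 0.441 0.03 ]
top paint_jar 0.4 [362. 143.] 119 [362. 143.] [10. 13.] 45 [ 0.657 -0.376  0.03 ]
top mug 0.69 [394. 177.]
[... 1359 characters left out ...]
 0.03 ]
{'t': 1.1, 'joint_pos': array([-1.34180098e+00,  1.15964628e-01,  1.44161647e+00,  1.93188320e-05,
        1.58399618e+00, -3.77963914e-02]), 'qvel': array([ 0.00066339,  0.0007402 , -0.00043346, -0.00076103, -0.00119688,
        0.00053078]), 'effort': array([ 4.32220564e-03, -7.31749034e+01, -6.32648277e+01,  2.30088153e-04,
        5.77982046e-04, -3.35136087e-05]), 'eef_pos': array([ 0.1779537 , -0.65111724,  0.25631676]), 'orientation': array([6.73053488e-06, 9.91115940e-01, 1.33000728e-01, 1.03482813e-05]), 'wrist_force': array([ 0.27382122,  0.28617391, -0.03022428]), 'moment': array([0.01747307, 0.020692  , 0.00297153]), 'gripper_force': 0.0, 'finger_gap': 0.9963274843619251}
```

View pics/top0.png

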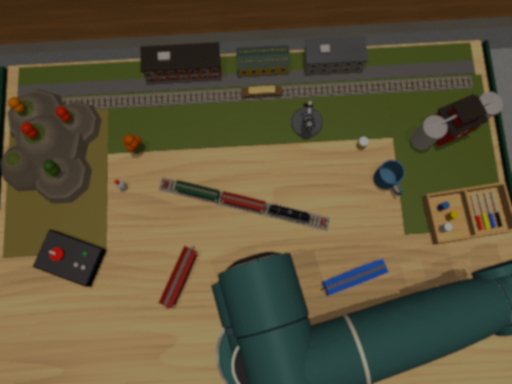

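View pics/scene0.png

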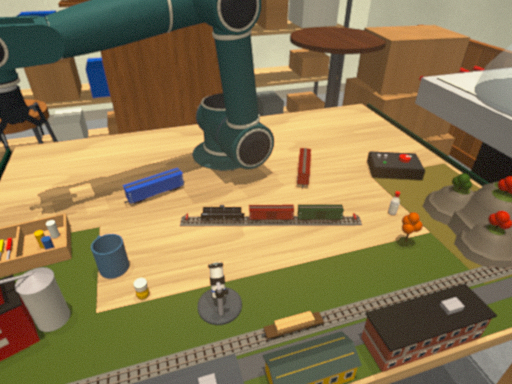

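Red/box-shaped candidates in the top view: the red car in the row (242,202), the larger loose red one (178,277), and the blue one (355,276). The one in the row fits, being red, smaller (45 px against 64 px) and between the green car and the tank car. I'll confirm it in a crop and fit poses.

```bash
cat > b.py <<'E'
from h import *
from scipy.optimize import minimize
cs={n:camera(n) for n in ['top','scene']}
def best(n,t,near):
    ms=[m for m in masks_of(n,t)]
    return min(ms,key=lambda m:np.hypot(*(np.array(m['centre'])-near)))['mask']
def sil(c,P):
    im=np.zeros((384*4,512*4),np.uint8);h=cv2.convexHull((proj(c,P)*4+2).astype(np.int32));cv2.fillConvexPoly(im,h,1)
    return cv2.resize(im.astype(np.float32),(512,384),interpolation=cv2.INTER_AREA)
def fit(masks,model,x0,step):
    def cost(x):
        s=0
        for n,m in masks.items():
            a=sil(cs[n],model(x));s+=1-np.minimum(a,m).sum()/np.maximum(a,m).sum()
        return s
    sx=np.array([x0]+[np.array(x0)+np.eye(len(x0))[i]*step[i] for i in range(len(x0))])
    r=minimize(cost,x0,method='Nelder-Mead',options=dict(initial_simplex=sx));return r.x,r.fun
def car(x):
    c,s=np.cos(x[2]),np.sin(x[2])
    return [[x[0]+c*a-s*b,x[1]+s*a+c*b,z+.01] for a in(-.07,.07) for b in(-.016,.016) for z in(.004,.046)]
def cyl(x):
    b=x[2];h=np.array([-np.cos(b),-np.sin(b),0]);t=np.radians(35)
    a=np.sin(t)*h+np.cos(t)*np.array([0,0,1]);y=np.array([-np.sin(b),np.cos(b),0]);w=np.cross(a,y)
    o=np.array([x[0],x[1],.108]);P=[]
    for d,r in((0,.019),(-.01,.019),(-.01,.0165),(-.08,.0165)):
        P+=[o+d*a+r*(np.cos(q)*y+np.sin(q)*w) for q in np.linspace(0,6.28,24)]
    return P
def foot(x): return [[x[0]+.055*np.cos(q),x[1]+.055*np.sin(q),z] for q in np.linspace(0,6.28,40) for z in (0,.01)]
for t,nt,ns,x0 in(('boxcar',(242,202),(272,213),(.477,.037,1.23)),('green_boxcar',(196,188),(319,214),(.53,.183,1.23)),('tankcar',(288,214),(221,212),(.425,-.113,1.23))):
    print(t,fit({'top':best('top',t,nt),'scene':best('scene',t,ns)},car,x0,(.01,.01,.1)))
for b in(-.5,-.25,0): print('head',fit({'top':best('top','camera_head',(309,121)),'scene':best('scene','camera_head',(218,275))},cyl,(.73,-.19,b),(.01,.01,.15)))
A=cv2.resize(cs['scene']['pixels'][180:330,150:350],(800,600),interpolation=cv2.INTER_CUBIC)
cv2.imwrite('pics/crop.png',A[:,:,::-1])
E
python3 b.py
```

```text
boxcar (array([0.48075372, 0.03315188, 1.28857679]), np.float64(1.1523628234863281))
green_boxcar (array([0.52650641, 0.18122583, 1.28681651]), np.float64(0.17670482397079468))
tankcar (array([ 0.43293818, -0.11599712,  1.24099105]), np.float64(0.5199328660964966))Traceback (most recent call last):
  File "b.py", line 31, in <module>
    for b in(-.5,-.25,0): print('head',fit({'top':best('top','camera_head',(309,121)),'scene':best('scene','camera_head',(218,275))},cyl,(.73,-.19,b),(.01,.01,.15)))
                                                                                              ~~~~^^^^^^^^^^^^^^^^^^^^^^^^^^^^^^^^^
  File "b.py", line 6, in best
    return min(ms,key=lambda m:np.hypot(*(np.array(m['centre'])-near)))['mask']
           ~~~^^^^^^^^^^^^^^^^^^^^^^^^^^^^^^^^^^^^^^^^^^^^^^^^^^^^^^^^^
ValueError: min() iterable argument is empty
```

```bash
cat >> h.py <<'E'
from scipy.spatial.transform import Rotation as Ro
def go(p,R):
    s=read_state();q=np.array(s['orientation']);A=Ro.from_quat(q[[1,2,3,0]]);B=Ro.from_matrix(R)
    print('t',s['t'],'from',np.round(s['eef_pos'],4),'shift',np.round(A.inv().apply(np.array(p)-s['eef_pos'])*1000,1),'twist',np.round(np.degrees((A.inv()*B).as_rotvec()),2))
def down(yaw): # tool x along yaw, z down
    c,s=np.cos(yaw),np.sin(yaw);return np.array([[c,s,0],[s,-c,0],[0,0,-1]])
E
python3 - <<'E'
from h import *
c=camera('scene')
A=cv2.resize(c['pixels'][180:330,150:350],(800,600),interpolation=cv2.INTER_CUBIC)
cv2.imwrite('pics/crop.png',A[:,:,::-1])
go([.56,-.08,.36],down(1.266))
E
```

```text
t 1.65 from [ 0.178  -0.6511  0.2563] shift [ 519.1 -450.2 -103.7] twist [  0.    -0.   -57.25]
```

View pics/crop.png

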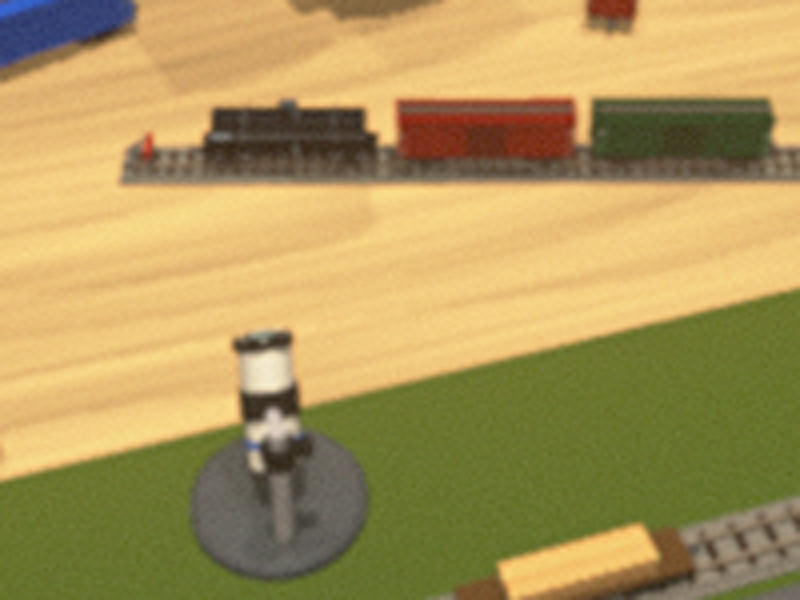

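The crop shows the red boxcar of the row at crop (487,128), between the tank car (290,130) and the green car (680,128). The camera's ring is at (263,340). Next I'll move to a viewing pose over both.

```bash
python3 -m inch '{"translation":[[519,-450,-104],[519,-450,-104],[519,-450,-104],[519,-450,-104],[519,-450,-104],[519,-450,-104],[519,-450,-104],[519,-450,-104],[519,-450,-104],[519,-450,-104],[519,-450,-104],[519,-450,-104]],"twist":[[0,0,-57.2],[0,0,-57.2],[0,0,-57.2],[0,0,-57.2],[0,0,-57.2],[0,0,-57.2],[0,0,-57.2],[0,0,-57.2],[0,0,-57.2],[0,0,-57.2],[0,0,-57.2],[0,0,-57.2]],"claw":[1,1,1,1,1,1,1,1,1,1,1,1]}'
python3 - <<'E'
from h import *
c=snap('wrist','w1.png');print(c['fx'],c['fy'],c['cx'],c['cy'],np.round(c['extrinsics'],3).tolist())
go([.56,-.08,.36],down(1.266))
E
```

```text
t: 3.15
eef_pos: [0.5613, -0.0773, 0.3605]
orientation: [-0.0, 0.805, 0.593, 0.0]
wrist_force: [-0.5, -0.4, 0.1]
finger_gap: 1.005
gripper_force: 0.0
297.3186396354542 297.3186396354542 259.54884023059054 191.13756528961218 [[0.955, 0.282, 0.094, 0.586], [-0.298, 0.904, 0.307, 0.003], [0.002, -0.321, 0.947, 0.478], [0.0, 0.0, 0.0, 1.0]]
t 3.2 from [ 0.5609 -0.0783  0.3603] shift [-1.9 -0.3  0.3] twist [-0.01 -0.01  0.11]
```

View pics/w1.png

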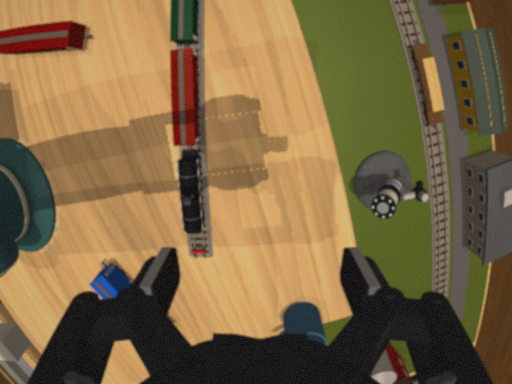

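The wrist view shows the red car at (185,97) with the green car above it and the tank car below. The camera's lens ring is at (383,205), on its foot at (382,180).

```bash
cat >> h.py <<'E'
def fray(c,px):
    E=np.array(c['extrinsics']);u=np.array([px[0]-c['cx'],px[1]-c['cy']]);r=np.hypot(*u);t=r/c['fx']
    d=np.array([u[0]/r*np.sin(t),-u[1]/r*np.sin(t),-np.cos(t)]);return E[:3,3],E[:3,:3]@d
def fatz(c,px,z):
    o,d=fray(c,px);return o+d*(z-o[2])/d[2]
def fproj(c,P):
    E=np.array(c['extrinsics']);p=(np.atleast_2d(P)-E[:3,3])@E[:3,:3]
    x,y,z=p[:,0],-p[:,1],-p[:,2];r=np.hypot(x,y);k=c['fx']*np.arctan2(r,z)/r
    return np.c_[c['cx']+k*x,c['cy']+k*y]
E
cat > d.py <<'E'
from h import *
c=camera('wrist');I=c['pixels'].astype(int)
for t in ['boxcar','green_boxcar','tankcar','camera_head','camera_stand']:
    for m in masks_of('wrist',t):
        if m['confidence']<.3: continue
        ys,xs=np.nonzero(m['mask']);r=cv2.minAreaRect(np.c_[xs,ys].astype(np.float32))
        # plane-rectified outline at roof / ring / foot height
        z={'camera_head':.108,'camera_stand':0.}.get(t,.055)
        P=np.array([fatz(c,(x,y),z)[:2] for x,y in zip(xs,ys)])
        rr=cv2.minAreaRect((P*1000).astype(np.float32))
        print(t,round(m['confidence'],2),np.round(m['centre']),len(xs),'rect mm',np.round(rr[0],1),np.round(rr[1],1),round(rr[2],1))
x0,y0=345,140
A=cv2.resize(c['pixels'][y0:y0+90,x0:x0+100],(800,720),interpolation=cv2.INTER_CUBIC)[:600]
cv2.imwrite('pics/cam.png',A[:,:,::-1])
pickle.dump(c,open('w1.pkl','wb'))
E
python3 d.py
```

```text
boxcar 0.93 [185.  97.] 2516 rect mm [483.2  33.6] [141.3  40.8] 72.9
boxcar 0.73 [43. 36.] 2352 rect mm [268.3 239.6] [ 52.1 228.8] 63.8
boxcar 0.6 [114. 284.] 869 rect mm [ 211.6 -223.4] [97.5 64.4] 24.5
green_boxcar 0.83 [183.  21.] 1214 rect mm [515.3 138.7] [73.5 42.4] 71.9
tankcar 0.89 [192. 190.] 1779 rect mm [ 441.8 -103.7] [143.   36.8] 72.7
camera_head 0.73 [388. 197.] 846 rect mm [ 719.6 -183.2] [58.4 42.7] 41.6
camera_stand 0.72 [383. 181.] 3192 rect mm [ 765.4 -218.1] [109.7 158.1] 31.2
```

View pics/cam.png

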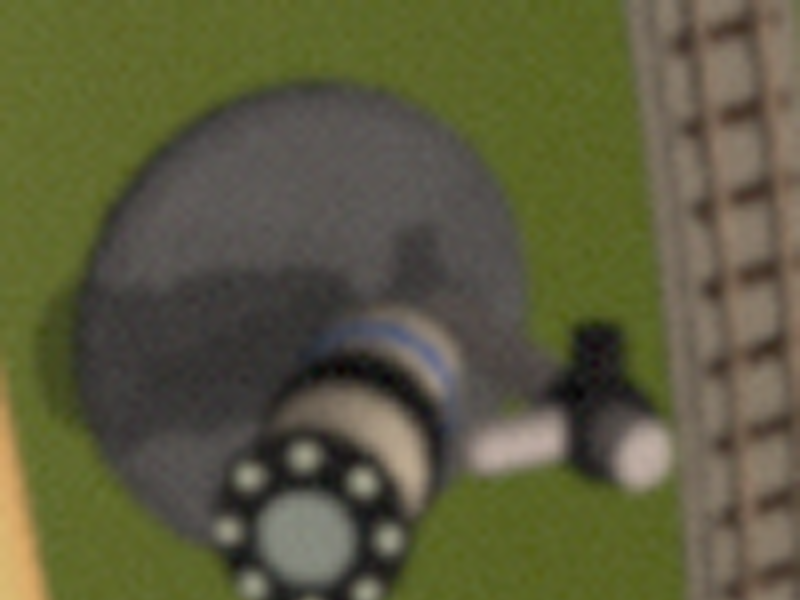

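Run:
```python
from h import *
c=pickle.load(open('w1.pkl','rb'))
f=lambda x,y:(345-.44+x/8,140-.44+y/8)
L=fatz(c,f(305,535),.108);P=fatz(c,f(638,453),.105);F=fatz(c,f(302,318),.008)
print(L,P,F);ang=lambda d:np.degrees(np.arctan2(d[1],d[0]))
print('bearing P-L',ang(P-L),np.hypot(*(P-L)[:2]),'F-L',ang(F-L),np.hypot(*(F-L)[:2]),'P-F',ang(P-F),np.hypot(*(P-F)[:2]))
# overlay check of foot, barrel and car for bearing
def cyl(L,b):
    b=np.radians(b);t=np.radians(35);a=np.array([-np.sin(t)*np.cos(b),-np.sin(t)*np.sin(b),np.cos(t)]);y=np.array([-np.sin(b),np.cos(b),0]);w=np.cross(a,y)
    q=np.linspace(0,6.28,60)[:,None];return [L+d*a+r*(np.cos(q)*y+np.sin(q)*w) for d,r in((0,.019),(-.08,.0165))],a
b=ang(P-L)
I=c['pixels'].copy();I=cv2.resize(I[140:230,345:445],(800,720),interpolation=cv2.INTER_CUBIC)
def dr(pts,col): 
    p=((fproj(c,pts)-[345,140])*8+3.5).astype(np.int32);cv2.polylines(I,[p],True,col,1)
for k in(-15,0,15):
    for r in cyl(L,b+k)[0]: dr(r,[(255,0,0),(255,255,0),(0,255,255)][k//15+1])
q=np.linspace(0,6.28,80);dr(np.c_[F[0]+.055*np.cos(q),F[1]+.055*np.sin(q),q*0+.008],(255,0,255))
cv2.imwrite('pics/ov.png',I[:600,:,::-1])
```

```text
[ 0.70913281 -0.19244872  0.108     ] [ 0.78039756 -0.20006801  0.105     ] [ 0.75004099 -0.19387786  0.008     ]
bearing P-L -6.102608936998105 0.07167090722747262 F-L -2.0008241000225486 0.040933138430327205 P-F -11.525441111815763 0.030981277079659548
```

View pics/ov.png

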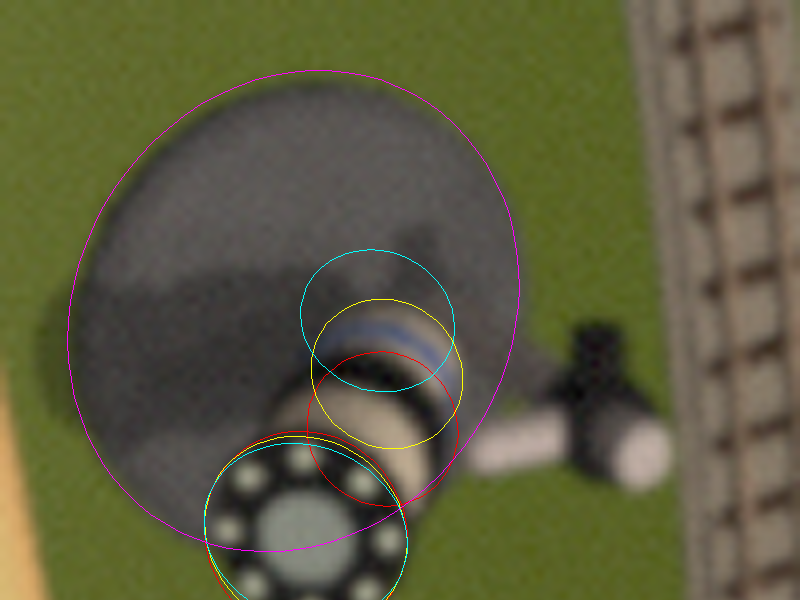

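Run:
```python
from h import *
c=pickle.load(open('w1.pkl','rb'))
f=lambda x,y:(345-.44+x/8,140-.44+y/8)
ang=lambda d:np.degrees(np.arctan2(d[1],d[0]))
L=fatz(c,f(308,534),.108);P=fatz(c,f(638,453),.105);F=fatz(c,f(309,326),.008)
# barrel rear centre seen at crop (391,380): height .108-.08cos35
B=fatz(c,f(391,380),.108-.08*np.cos(np.radians(35)))
print(L,P,F,B)
for n,v in dict(PL=P-L,FL=F-L,PF=P-F,BL=B-L).items(): print(n,round(ang(v),1),np.round(np.hypot(*v[:2]),4))
go([.4815,.0345,.150],down(np.radians(72.6)))
```

```text
[ 0.70973332 -0.19244515  0.108     ] [ 0.78039756 -0.20006801  0.105     ] [ 0.75137074 -0.19618725  0.008     ] [ 0.75558139 -0.19876448  0.04246784]
PL -6.2 0.0711
FL -5.1 0.0418
PF -7.6 0.0293
BL -7.8 0.0463
t 3.5 from [ 0.5594 -0.0813  0.3603] shift [  86.9 -109.3  210.3] twist [ 0.01  0.01 -0.21]
```

```bash
python3 -m inch '{"translation":[[28,-37,53],[57,-74,107],[85,-112,160],[85,-112,160]],"twist":[[0,0,0],[0,0,0],[0,0,0],[0,0,0]],"claw":[1,1,1,1]}'
cat > e.py <<'E'
from h import *
c=snap('wrist','w2.png');pickle.dump(c,open('w2.pkl','wb'))
for t in ['boxcar']:
    for m in masks_of('wrist',t)[:2]:
        ys,xs=np.nonzero(m['mask']);z=.058
        P=np.array([fatz(c,(x,y),z)[:2] for x,y in zip(xs,ys)])
        rr=cv2.minAreaRect((P*1000).astype(np.float32))
        print(t,round(m['confidence'],2),np.round(m['centre']),len(xs),'rect mm',np.round(rr[0],1),np.round(rr[1],1),round(rr[2],1))
print(np.round(c['extrinsics'][:3,3],3),np.round(read_state()['eef_pos'],4))
I=c['pixels'].copy()
y=np.radians(72.6);R=np.array([[np.cos(y),-np.sin(y)],[np.sin(y),np.cos(y)]])
P=np.c_[np.array([[-.07,-.016],[.07,-.016],[.07,.016],[-.07,.016]])@R.T+[.479,.035],np.full(4,.055)]
P=np.vstack([np.linspace(P[i],P[(i+1)%4],20) for i in range(4)])
cv2.polylines(I,[np.round(fproj(c,P)).astype(np.int32)],True,(255,255,0),1)
cv2.imwrite('pics/w2o.png',cv2.resize(I,(800,600),interpolation=cv2.INTER_CUBIC)[:,:,::-1])
E
python3 e.py
```

```text
t: 4.0
eef_pos: [0.4767, 0.035, 0.1977]
orientation: [-0.001, 0.807, 0.591, -0.001]
wrist_force: [1.0, -0.2, 0.9]
finger_gap: 1.0
gripper_force: 0.0
boxcar 0.92 [139. 372.] 400 rect mm [ 211.3 -191.6] [97.7 31. ] 45.3
boxcar 0.9 [265. 178.] 5281 rect mm [479.8  35.3] [142.4  33.8] 72.8
[0.502 0.115 0.315] [0.4772 0.0349 0.1984]
```

View pics/w2o.png

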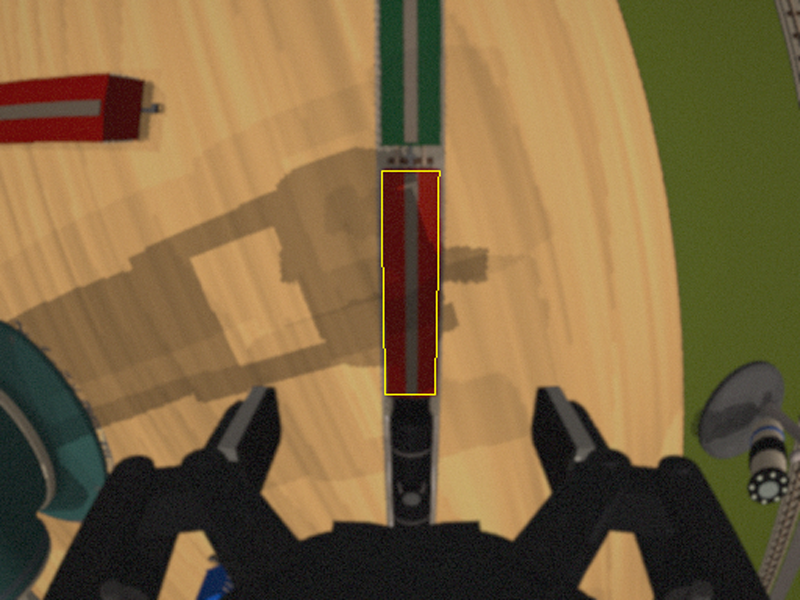

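The overlay outline sits on the red car, so it is at (0.479, 0.035) with yaw 72.7°, between the open fingers. I'll descend and grip.

```bash
python3 -m inch '{"translation":[[0,0,50],[0,0,100],[0,0,135],[0,0,150],[0,0,150],[0,0,150],[0,0,150],[0,0,150],[0,0,150],[0,0,150],[0,0,150],[0,0,150]],"twist":[[0,0,0],[0,0,0],[0,0,0],[0,0,0],[0,0,0],[0,0,0],[0,0,0],[0,0,0],[0,0,0],[0,0,0],[0,0,0],[0,0,0]],"claw":[1,1,1,1,1,0.5,0.4,0.3,0.2,0.2,0.2,0.2]}' 50
python3 - <<'E'
from h import *
c=pickle.load(open('w2.pkl','rb'))
print(fatz(c,(767*.64-.2,487*.64-.2),.108))
s=read_state();print(s['eef_pos'],s['finger_gap'],s['gripper_force'],s['wrist_force'])
E
```

```text
t: 5.6
eef_pos: [0.479, 0.0346, 0.0512]
orientation: [0.0, 0.806, 0.591, 0.0]
wrist_force: [-2.1, 0.1, 7.4]
finger_gap: 0.368
gripper_force: 49.3
[ 0.70687083 -0.18914008  0.108     ]
[0.47901708 0.03458699 0.05119362] 0.3683210125635435 49.33244347572327 [-2.06513135  0.08639977  7.4489705 ]
```

```bash
python3 -m inch '{"translation":[[0,0,-10],[0,0,-25],[0,0,-50],[0,0,-90],[0,0,-130],[0,0,-170],[0,0,-200],[0,0,-210],[0,0,-210]],"twist":[[0,0,0],[0,0,0],[0,0,0],[0,0,0],[0,0,0],[0,0,0],[0,0,0],[0,0,0],[0,0,0]],"claw":[0.2,0.2,0.2,0.2,0.2,0.2,0.2,0.2,0.2]}'
python3 - <<'E'
from h import *
c=snap('wrist','w3.png');pickle.dump(c,open('w3.pkl','wb'))
for t in ['boxcar']:
    for m in masks_of('wrist',t)[:3]: print(t,m['confidence'],m['centre'],m['mask'].sum())
for n,z in(('scene',.22),):
    d=snap(n,'s3.png')
s=read_state();print(s['eef_pos'],s['finger_gap'],s['gripper_force'],s['wrist_force'],s['moment'])
# overlay: car held at nominal
I=c['pixels'].copy();q=np.array(s['orientation']);R=Ro.from_quat(q[[1,2,3,0]]).as_matrix()
B=np.array([[x,y,z] for z in(.048,) for x,y in((-.07,-.016),(.07,-.016),(.07,.016),(-.07,.016))]);B[:,2]=.045
T=B*[1,-1,-1];T[:,2]+=.040
P=T@R.T+[.479,.035,.26]
cv2.polylines(I,[np.round(fproj(c,np.vstack([np.linspace(P[i],P[(i+1)%4],20) for i in range(4)]))).astype(np.int32)],True,(255,255,0),1)
J=d['pixels'];J=cv2.resize(J[130:280,180:330],(400,400),interpolation=cv2.INTER_CUBIC)
K=np.zeros((400,800,3),np.uint8);K[:,:400]=cv2.resize(I[100:384,110:394],(400,400),interpolation=cv2.INTER_CUBIC);K[:,400:]=J
cv2.imwrite('pics/k3.png',K[:,:,::-1])
E
```

```text
t: 6.72
eef_pos: [0.4787, 0.0346, 0.2604]
orientation: [0.0, 0.806, 0.591, 0.0]
wrist_force: [-0.7, 0.0, -2.3]
finger_gap: 0.37
gripper_force: 49.8
boxcar 0.86 [257.8, 218.5] 16205
boxcar 0.73 [60.3, 72.3] 4083
boxcar 0.63 [165.9, 357.1] 460
[0.47837273 0.0345324  0.25891809] 0.3661764199282238 49.8065721988678 [ 0.68556063 -0.40616159 -1.21437835] [ 0.04307318 -0.02464001 -0.0324481 ]
```

View pics/k3.png

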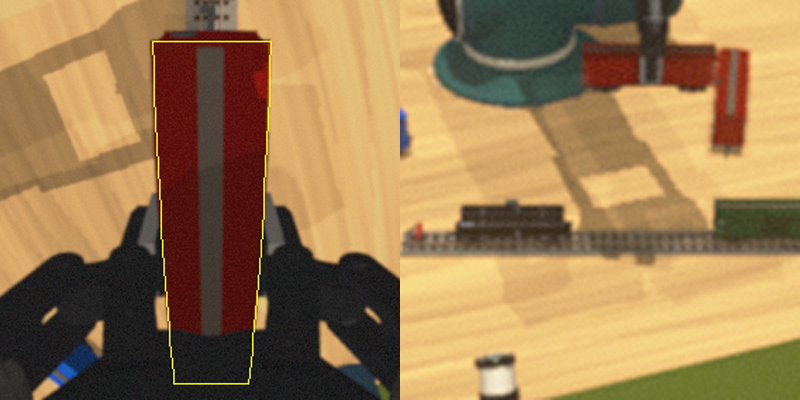

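Held cleanly: the car hangs level in the fingers, and the tank car and green car still stand on the track. Next is the pre-final pose, tilted and backed off 50 mm along the lens axis.

```bash
cat >> h.py <<'E'
def final(L,b,back=0,h=.040):
    b=np.radians(b);t=np.radians(35);a=np.array([-np.sin(t)*np.cos(b),-np.sin(t)*np.sin(b),np.cos(t)])
    x=np.array([-np.sin(b),np.cos(b),0]);z=-a;R=np.c_[x,np.cross(z,x),z]
    return np.array(L)+(.12+h+back)*a,R
E
python3 - <<'E'
from h import *
p,R=final([.709,-.1915,.108],-6.5,.05);print(p);go(p,R)
A=down(1.267);print(np.round(A.T@(p-[.479,.035,.26])*1000,1),np.degrees(Ro.from_matrix(A.T@R).as_rotvec()))
E
```

```text
[ 0.58932323 -0.17786455  0.28002193]
t 6.875 from [0.4784 0.0345 0.2589] shift [-169.2  169.7  -21.3] twist [-35.     3.39 -10.66]
[-170.1  168.9  -20. ] [-34.89292639   3.33099674 -10.56457195]
```

```bash
python3 -m inch '{"translation":[[-20,20,-10],[-50,50,-20],[-90,90,-20],[-130,130,-20],[-155,155,-20],[-170,169,-20],[-170,169,-20],[-170,169,-20]],"twist":[[-4,0.4,-1],[-12,1,-3],[-20,2,-6],[-28,2.7,-8],[-34.9,3.3,-10.6],[-34.9,3.3,-10.6],[-34.9,3.3,-10.6],[-34.9,3.3,-10.6]],"claw":[0.2,0.2,0.2,0.2,0.2,0.2,0.2,0.2]}'
python3 - <<'E'
from h import *
p,R=final([.709,-.1915,.108],-6.5,.05);go(p,R)
K=[]
for n in('wrist','scene','top'):
    c=snap(n);pickle.dump(c,open(n[0]+'4.pkl','wb'));K.append(c['pixels'])
    for t in('boxcar','camera_head'):
        for m in masks_of(n,t)[:3]: print(n,t,round(m['confidence'],2),np.round(m['centre']),m['mask'].sum())
J=[cv2.resize(K[0],(533,400)),cv2.resize(K[1][180:330,180:280],(267,400),interpolation=cv2.INTER_CUBIC)]
cv2.imwrite('pics/k4.png',np.hstack(J)[:,:,::-1])
print(read_state()['finger_gap'])
E
```

```text
t: 7.88
eef_pos: [0.5889, -0.1776, 0.2802]
orientation: [0.224, 0.712, 0.635, 0.2]
wrist_force: [-0.5, -0.7, -0.8]
finger_gap: 0.363
gripper_force: 50.0
t 7.875 from [ 0.5889 -0.1776  0.2802] shift [-0.2  0.3  0.4] twist [-0.11  0.04 -0.05]
wrist boxcar 0.91 [258. 219.] 16354
scene boxcar 0.71 [148. 184.] 1224
scene boxcar 0.63 [209. 186.] 933
scene boxcar 0.48 [108. 254.] 1302
scene camera_head 0.66 [394. 202.] 168
scene camera_head 0.56 [215. 276.] 333
top boxcar 0.82 [306. 142.] 471
top boxcar 0.78 [353. 278.] 1101
top boxcar 0.57 [178. 275.] 1082
0.36728687168434604
```

View pics/k4.png

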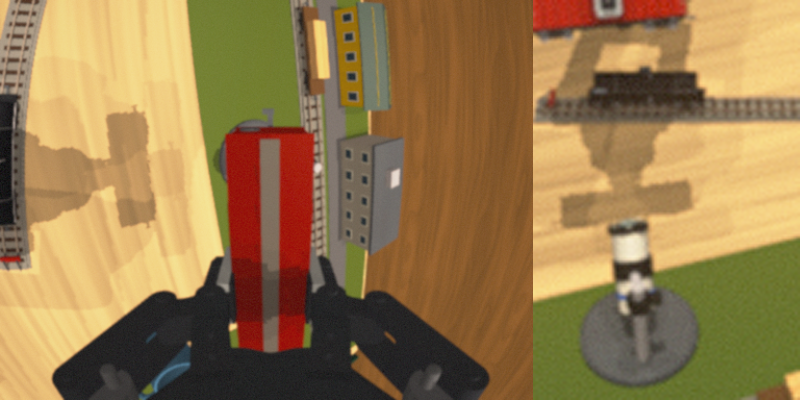

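The wrist view shows the car straight in the jaws but hiding the lens. The scene view shows the ring at about (216,264) and the car ahead of it. I'll check the held pose and the lens with the two fixed cameras.

```bash
cat > g.py <<'E'
from h import *
from scipy.optimize import minimize
import sys
fresh=len(sys.argv)>1
cs={};M={}
for n in('scene','top'):
    c=camera(n);cs[n]=c
    pc=proj(c,[read_state()['eef_pos']])[0]
    ms=masks_of(n,'boxcar')+masks_of(n,'green_boxcar');m=min(ms,key=lambda m:np.hypot(*(np.array(m['centre'])-pc)));M[n]=m['mask'];print(n,m['centre'],pc,m['confidence'])
s=read_state();q=np.array(s['orientation']);R=Ro.from_quat(q[[1,2,3,0]]).as_matrix();p=np.array(s['eef_pos'])
boxes=[(.07,.016,.011,.045),(.07,.012,.045,.048),(.06,.014,0,.011)]
B=[np.array([[x,y,z] for x in(-l,l) for y in(-w,w) for z in(a,b)]) for l,w,a,b in boxes]
def world(P,x):
    Rc=R@np.diag([1,-1,-1])@Ro.from_euler('y',x[2],degrees=True).as_matrix()
    return P@Rc.T+p+R@np.array([x[0]/1000,0,.040+x[1]/1000])
def sil(c,x):
    im=np.zeros((384*4,512*4),np.uint8)
    for b in B: cv2.fillConvexPoly(im,cv2.convexHull((proj(c,world(b,x))*4+2).astype(np.int32)),1)
    return cv2.resize(im.astype(np.float32),(512,384),interpolation=cv2.INTER_AREA)
def iou(n,x):
    a=sil(cs[n],x[:3] if n=='scene' else x[:3]);m=M[n];return np.minimum(a,m).sum()/np.maximum(a,m).sum()
# scene only sees almost the whole car
for use in(['scene'],['top'],['scene','top']):
    f=lambda x:sum(1-iou(n,x) for n in use)+.0005*(x**2).sum()/9
    r=minimize(f,[0,0,0],method='Nelder-Mead',options=dict(initial_simplex=[[0,0,0],[5,0,0],[0,5,0],[0,0,4]]));print(use,np.round(r.x,2),r.fun,f(np.zeros(3)))
L=np.array([.709,-.1915,.108]);_,Rf=final(L,-6.5);th=np.linspace(0,6.28,60)
ring=L+.019*(np.cos(th)[:,None]*Rf[:,0]+np.sin(th)[:,None]*Rf[:,1])
out=[]
for n,(r0,r1,c0,c1) in dict(scene=(160,310,150,300),top=(90,190,260,360)).items():
    k=400/(r1-r0);I=cv2.resize(cs[n]['pixels'][r0:r1,c0:c1],(400,400),interpolation=cv2.INTER_CUBIC)
    cv2.polylines(I,[((proj(cs[n],ring)-[c0,r0]+.5)*k).astype(np.int32)],True,(255,0,255),1)
    for b in B[:1]: cv2.polylines(I,[cv2.convexHull(((proj(cs[n],world(b,[0,0,0]))-[c0,r0]+.5)*k).astype(np.int32))],True,(255,255,0),1)
    out.append(I)
cv2.imwrite('pics/'+sys.argv[1],np.hstack(out)[:,:,::-1])
E
python3 g.py g4.png
```

```text
scene [205.6, 186.2] [206.16085736 176.29641245] 0.83
top [306.6, 141.2] [312.96337268 142.87432219] 0.83
['scene'] [-0.88  1.01  0.27] 0.1913838276668017 0.20341944694519043
['top'] [-1.58  5.74 -0.83] 0.3653491664330434 0.38743162155151367
['scene', 'top'] [-0.85  0.72  0.01] 0.5674731992240367 0.5908510684967041
```

View pics/g4.png

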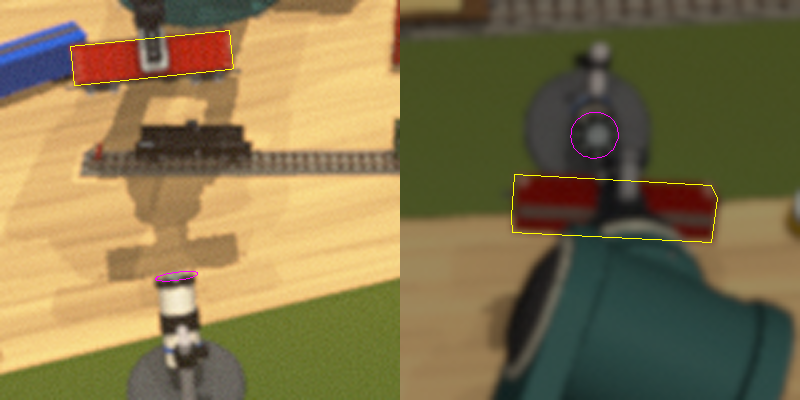

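Both overlays line up within 1–2 mm: the car in the yellow outline, the lens ring in magenta at scene crop (177,277) and top crop (596,135). I'll advance along the axis to focus.

```bash
python3 -m inch '{"translation":[[0,0,8],[0,0,22],[0.5,1,38],[0.5,1,46],[0.5,1,50],[0.5,1,50],[0.5,1,50],[0.5,1,50],[0.5,1,50]],"twist":[[0,0,0],[0,0,0],[0,0,0],[0,0,0],[0,0,0],[0,0,0],[0,0,0],[0,0,0],[0,0,0]],"claw":[0.2,0.2,0.2,0.2,0.2,0.2,0.2,0.2,0.2]}'
python3 g.py g5.png; python3 -c "
from h import *
p,R=final([.710,-.192,.108],-6.5);go(p,R);s=read_state();print(s['finger_gap'],s['gripper_force'],abs(s['qvel']).max())"
```

```text
t: 9.75
eef_pos: [0.618, -0.1814, 0.2402]
orientation: [0.225, 0.712, 0.635, 0.2]
wrist_force: [-0.1, 0.0, -2.0]
finger_gap: 0.367
gripper_force: 50.0
scene [209.6, 208.1] [208.54133926 196.8698085 ] 0.7
top [307.2, 134.6] [311.62904389 137.4134083 ] 0.68
['scene'] [0.06 0.52 0.07] 0.265901211278187 0.26987189054489136
['top'] [-0.47  6.12 -1.  ] 0.3432883014341994 0.36693716049194336
['scene', 'top'] [-0.69  1.29 -0.17] 0.6294333218640279 0.6368090510368347
t 10.05 from [ 0.6181 -0.1813  0.24  ] shift [-0.2  0.1  1.2] twist [ 0.01  0.08 -0.05]
0.36375245395924377 50.02240061759949 0.0010927604264649973
```

View pics/g5.png

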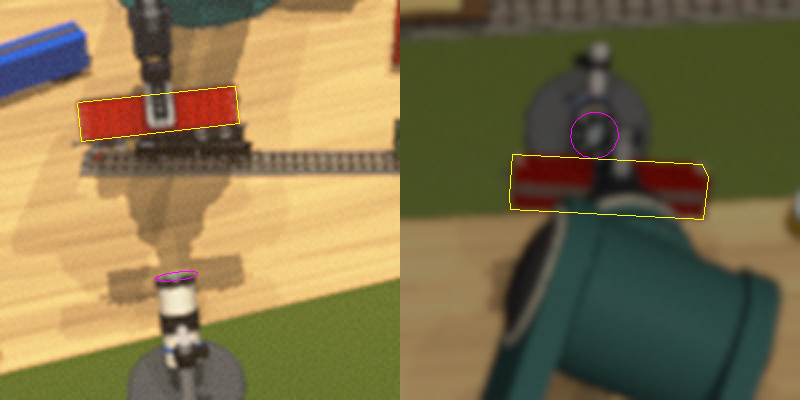

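The car sits at the focus pose within about 1–2 mm and the arm is still; the tank car and camera are unmoved. Handing in.

```bash
python3 -c "
from cell import hand_in
print(hand_in())"
```

```text
the job is handed in; nothing more can be done
None
```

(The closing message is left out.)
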